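Tip the tray out with the cam lever and hold it up

ROBOT

A 7-joint arm with a two-finger parallel gripper is mounted at the origin on a cart in front of the work surface, level with it; the furniture and walls round the work are solid. World frame = base frame: x ahead of the robot, y to its left, z up, the work surface at z = 0. Lengths are in m, angles in rad, forces in N, time in s.
With the tool pointing down it reaches from about 0.4 to 0.925 m from the base axis. Payload 5.6 kg.
Tool frame: the origin (TCP) lies at the very end of the fingers, on their centre line; the grasp point (between the pads) lies env.tcp_to_grasp behind it (env.tcp_to_grasp is the distance from the TCP to the grasp point, in m); z points along the fingers, y is the line along which they close (so a half turn about z gives the same grasp; the last joint's range is limited). The gripper opens to 85 mm and grips with 20 to 120 N. Pads are 22 mm wide; open, the fingers measure 114 mm over their backs; the gripper's body (76 mm by 85 mm) begins 54 mm behind the grasp point. The pads swing forward as they close: fully open they stand 13 mm farther back than shut.
Start: joints at [-1.338, 0.468, -0.012, 1.603, 0.006, 1.071, -0.056], TCP at [0.177, 0.625, 0.231] pointing down, gripper open.
Joint ranges: [-2.53, 2.53], [-0.31, 2.02], [-1.57, 1.55], [0.28, 2.44], [-1.29, 4.43], [0.15, 1.84], [-2.92, 2.92]. Speed limits (rad/s): [2.57, 2.57, 3.14, 3.14, 3.14, 3.14, 3.14].

INTERFACE

Orientations are given as a rotation vector (axis times angle).
In Python, from station import env, cams gives the robot as it stands.
- The arm moves only by the shell command python3 -m jog 'ROWS'. ROWS is JSON, a list of rows, each an object with "fingers": the finger opening in m, from 0 to 0.0854; "slide": the shift along the world's x, y, z in m, a list of three; "dr": the turn, a rotation vector about the world's x, y, z in degrees, a list of three. A call has exactly 5 rows; each row shifts and turns the commanded pose from where the row before left it; what a row does not reach is not made up. A row lasts 1/10 s, in which the tool goes at most 50 mm and 8.59 degrees, less where a joint would pass 70% of its speed; a pose out of reach is approached as far as the arm can. A call with a gripper value outside its range is refused whole. The fingers move at their own pace and stop on an object; the grip force is fixed at half the most. Time passes only in rows, so rows that do not move let the fingers close, or fill a call up. It gives the time, the measured TCP pose, the force, the opening and the grip force at its end, in the units of the state.
- env.sense(): the state, without advancing time (a new reading comes with each control period).
- cams.camera(name): name is "scene" or "top" or "wrist"; returns a dict with "pixels" (400x640x3 uint8, blue, green, red), "mtx" (3x3 intrinsics, pixels), "position" and "orientation" of the camera in the world; the wrist camera has in their place "mount" (4x4, takes a point from camera to tool coordinates, whose origin is the TCP and whose axes are the flange's). Camera axes: x right, y up, looking along -z (the intrinsics and any distortion apply to the point x, -y, -z); pixel columns grow to the right and rows downward; lengths in m; the calibration is good to about 2 mm. A picture is of the moment at which its call begins: read the wrist's pose just before it. There is no depth.
- env.finish_job(): hands the job in; it is judged then, once.
The state is a dict: "time": time; "q": joint angles; "joint_vel": joint speeds; "joint_efforts": joint torques, N m; "position": TCP position; "ee_rot": TCP orientation; "contact_force": force on the tool from outside, world axes, zero at the start; "ft_torque": the same for the moment, N m; "finger_gap": finger opening in m; "finger_force": force on a finger pad.
Only numpy, scipy, OpenCV 4.12 (cv2) and the standard library are available. Lean on these libraries where they do the work, as an engineer would, in place of code of your own. Each camera call takes 0.05 s, during which the arm holds its last target. There are 200 camera calls.

TASK

Empty the tipping tray into the blue bin under its open end: take the cam lever by its black handle and turn it up to its highest lift, where the lever stands straight up and the tray is tipped farthest, so that all four inductors slide off into the bin. Keep hold of the handle and finish while holding the lever there at the top, since it falls back if you let go. Leave the bin, the bottles and the jar where they are.

Things in the scene. Friction and masses are not known exactly. Their poses are not given: they have to be found in the camera images.
- tip_stand: tipping stand fixed to the bench: dark base plate 140 x 165 x 12 mm, two aluminium bearing plates with a steel cam shaft, a hinged tray above. Origin at bench level below the shaft, midway along the tray's width. x: horizontal, along the shaft, away from the robot; y: horizontal, to the lever's resting side; the tray's open end and the bin are on the -y side; z up
- cam_lever (a joint): turn of the cam lever about the shaft, rad. 0 = rest, arm pointing to the stand's +y and 25 degrees below level; grows as it swings up; at 2.00 the arm stands straight up and the cam is at its highest lift; beyond, the lift drops again; hard stop at 2.50. A spring and the tray's weight push it back to 0 from every angle (1 to 5 N at the grip), so it falls back if let go
- lever_grip (a point): point to take on the lever's black round handle, a bar 16 mm thick and 80 mm long, parallel to the stand's x, sticking out towards the robot from the end of the arm: from 44 mm behind this point (at the arm) to 36 mm in front. It circles lever_axis at 90 mm radius; at rest 62 mm, at the top 190 mm above the bench. Fixed to the lever: it turns in fingers that keep their direction
- lever_axis (a point): centre of the upright circle (in the stand's y-z plane) on which lever_grip moves: on the shaft's axis, 140 mm from the stand's origin towards its -x, 100 mm above the bench; in free air, as the shaft and arm end about 52 mm behind it
- tip_tray (a joint): tilt of the hinged tray, rad: 0 level, 0.516 tipped farthest (only at the highest lift). Aluminium tray 130 mm wide (along the stand's x), 212 mm long, floor 141 mm above the bench when level, 24 mm rims on three sides, open towards the bin; hinge 62 mm on the bin side of the shaft; the cam lifts the other end. Parts begin to slide at 0.18 to 0.27
- parts_bin: blue plastic bin, loose, 246 x 270 x 68 mm, open on top, walls 13 mm, under the tray's open lip; origin at the centre of its underside, y axis along its 270 mm side (parallel to the stand's y). It stays where it is.
- inductor_1_center (a point): centre of one of four loose power inductors on the tray: grey block 22 x 22 x 16 mm with two copper end contacts, 25 g
- inductor_2_center (a point): centre of one of four loose power inductors on the tray: grey block 22 x 22 x 16 mm with two copper end contacts, 25 g
- inductor_3_center (a point): centre of one of four loose power inductors on the tray: grey block 22 x 22 x 16 mm with two copper end contacts, 25 g
- inductor_4_center (a point): centre of one of four loose power inductors on the tray: grey block 22 x 22 x 16 mm with two copper end contacts, 25 g
- solvent_pump: solvent pump dispenser: blue round bottle with a clear dish top, 66 mm across, 128 mm tall; origin at the centre of its underside; a bystander
- dropper_bottle: white dropper bottle with a pointed red cap, 38 mm across, 109 mm tall; origin at the centre of its underside; a bystander
- small_jar: jar with a black lid, 61 mm across, 53 mm tall; origin at the centre of its underside; a bystander

How it is judged:
By the outcome, as a careful person would: the job done as asked, in the order asked, and still so for the second after the job is handed in, while the arm keeps its last pose, push and grip.
It also fails if it takes over 45 s, if anything falls off the work surface, if the arm or the gripper's body presses on something with over 40 N, if the wrist force passes 120 N, or if a joint passes its speed limit or range.

## Working session

There is one attempt and no reset: what is moved stays moved. The work goes in short steps, Python scripts to look and compute and a shell command to move; the robot and the scene stay as the last step left them, time stands still between calls to the robot, and variables do not carry over. Pictures are saved under pics/ and viewed, at most 10 in all, crops included, and the job is handed in when it is done.

```bash
mkdir -p pics; ls
python3 - <<'E'
from station import env,cams
import cv2,numpy as np
print(env.sense(), env.tcp_to_grasp)
for n in("scene","top"):
    c=cams.camera(n);cv2.imwrite(f"pics/{n}0.png",c["pixels"]);print(n,c["mtx"],c["position"],c["orientation"],[k for k in c])
E
```

```text
pics
{'time': 0.0, 'q': array([-1.33799116,  0.46837129, -0.01154477,  1.60364054,  0.0060053 ,
        1.07143784, -0.05629176]), 'joint_vel': array([-0.00029313,  0.00012914, -0.00068526, -0.00082541, -0.00071306,
       -0.0001244 , -0.00043573]), 'joint_efforts': array([-1.90862006e-04, -5.32369745e+01,  2.13164929e-02, -2.51311255e+01,
        1.14410088e-02,  7.61998643e-03, -6.10870842e-06]), 'position': array([0.17695484, 0.62485042, 0.23033515]), 'ee_rot': array([-4.32012084e-01, -3.11165114e+00,  2.86058125e-03]), 'contact_force': array([-1.02093337,  0.45015134, -0.43194132]), 'ft_torque': array([ 0.01357215, -0.00369901,  0.02761634]), 'finger_force': 0.0, 'finger_gap': 0.08550098380005475} 0.0187
scene [[397.48031477   0.         324.13098466]
 [  0.         397.48031477 199.5490117 ]
 [  0.           0.           1.        ]] [ 0.00547524 -0.81360369  0.62309881] [ 1.05056437 -0.31270629 -0.50347368] ['pixels', 'mtx', 'position', 'orientation']
top [[420.71588107   0.         322.93322088]
 [  0.         420.71588107 197.70840296]
 [  0.           0.           1.        ]] [0.35804685 0.0390939  1.04423188] [ 0.15408922 -0.16526687 -1.65253585] ['pixels', 'mtx', 'position', 'orientation']
```

View pics/scene0.png

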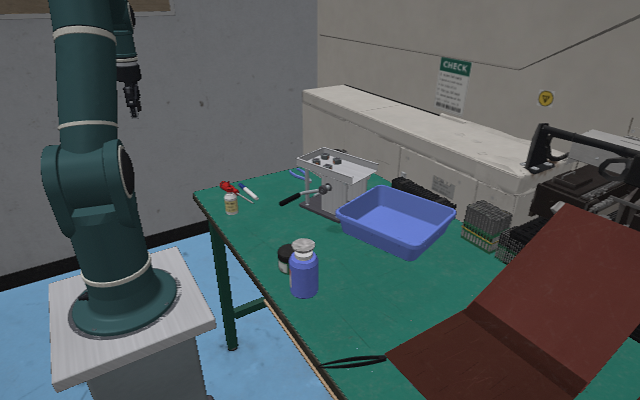

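View pics/top0.png

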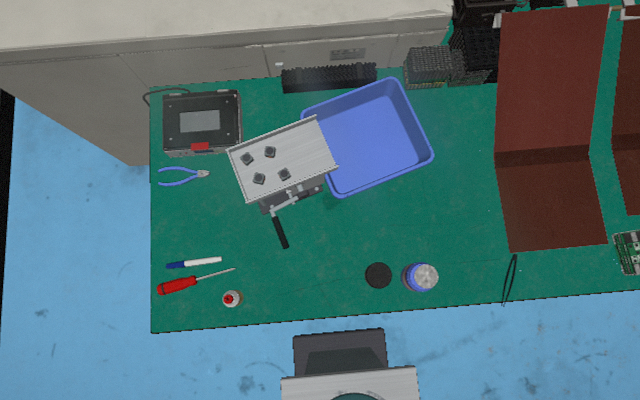

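The scene view shows the stand with tray and four inductors, the lever handle at about (290,200), and the bin on its right. In the top view the handle runs from (273,217) at the arm to (286,247), the jar is at (378,275), the pump at (422,277) and the dropper at (232,299).

```bash
cat > h.py <<'E'
import cv2,numpy as np
from scipy.spatial.transform import Rotation as R
def ray(c,uv):
    d=np.linalg.inv(c["mtx"])@[uv[0],uv[1],1]; d=d*[1,-1,-1]
    return np.array(c["position"]),R.from_rotvec(c["orientation"]).apply(d)
def onz(c,uv,z):
    p,d=ray(c,uv); return p+d*(z-p[2])/d[2]
def proj(c,P):
    x=R.from_rotvec(c["orientation"]).inv().apply(np.array(P)-c["position"])*[1,-1,-1]
    y=c["mtx"]@x; return y[:2]/y[2]
def tri(c1,u1,c2,u2):
    (p,d),(q,e)=ray(c1,u1),ray(c2,u2)
    s=np.linalg.lstsq(np.c_[d,-e],q-p,rcond=None)[0]
    a,b=p+s[0]*d,q+s[1]*e; return (a+b)/2,np.linalg.norm(a-b)
E
python3 - <<'E'
from h import *
from station import cams,env
T=cams.camera("top");S=cams.camera("scene")
def dark(c,x0,x1,y0,y1):
    g=c["pixels"][y0:y1,x0:x1].max(2); m=(g<45).astype(np.uint8)
    n,l,s,ce=cv2.connectedComponentsWithStats(m); k=1+s[1:,4].argmax()
    ys,xs=np.where(l==k); P=np.c_[xs+x0,ys+y0].astype(float); m=P.mean(0)
    d=np.linalg.svd(P-m,full_matrices=False)[2][0]; t=(P-m)@d
    print(len(P)); return m,m+d*t.min(),m+d*t.max()
t=dark(T,265,300,212,252); s=dark(S,272,312,185,212)
print(t,s)
te=sorted(t[1:],key=lambda p:p[1]); se=sorted(s[1:],key=lambda p:-p[0])
for a,b in zip(te,se): print(tri(T,a,S,b), onz(T,a,.062))
b=T["pixels"].astype(int); m=((b[...,0]>130)&(b[...,0]-b[...,2]>70)&(b[...,0]-b[...,1]>50)).astype(np.uint8)
m[:,:295]=0;m[205:]=0;m[:,440:]=0;m[:70]=0
ys,xs=np.where(m); r=cv2.minAreaRect(np.c_[xs,ys].astype(np.float32)); bx=cv2.boxPoints(r); print(bx,[onz(T,p,.068).round(3) for p in bx])
for n,u in dict(jar=(378,275),pump=(425,276),drop=(231,299)).items(): print(n,onz(T,u,.08).round(3))
print(proj(T,env.sense()["position"]),proj(T,[0,0,0]),proj(S,env.sense()["position"]))
cv2.imwrite("pics/z.png",np.hstack([cv2.resize(T["pixels"][140:260,210:330],(400,400),interpolation=2),cv2.resize(S["pixels"][135:235,270:370],(400,400),interpolation=2)]))
E
```

```text
188
101
(array([280.06914894, 232.38829787]), array([274.10181254, 216.9606195 ]), array([285.96351362, 247.62731853])) (array([289.16831683, 199.25742574]), array([299.04087908, 194.07791885]), array([279.24358905, 204.46430058]))
(array([0.52253697, 0.14093423, 0.06650433]), np.float64(0.003938369507316102)) [0.521484   0.14222743 0.062     ]
(array([0.44667306, 0.11951086, 0.06226476]), np.float64(0.0007488675414395472)) [0.4470411  0.11938356 0.062     ]
[[297.35574  111.536285]
 [399.7239    69.65842 ]
 [436.61594  159.83896 ]
 [334.24777  201.71683 ]] [array([0.778, 0.067, 0.068]), array([ 0.868, -0.199,  0.068]), array([ 0.625, -0.258,  0.068]), array([ 0.544, -0.002,  0.068])]
jar [ 0.366 -0.084  0.08 ]
pump [ 0.354 -0.19   0.08 ]
drop [0.342 0.248 0.08 ]
[  5.99867625 415.73770876] [354.81136553 442.64854153] [137.16683955 119.07195863]
```

View pics/z.png

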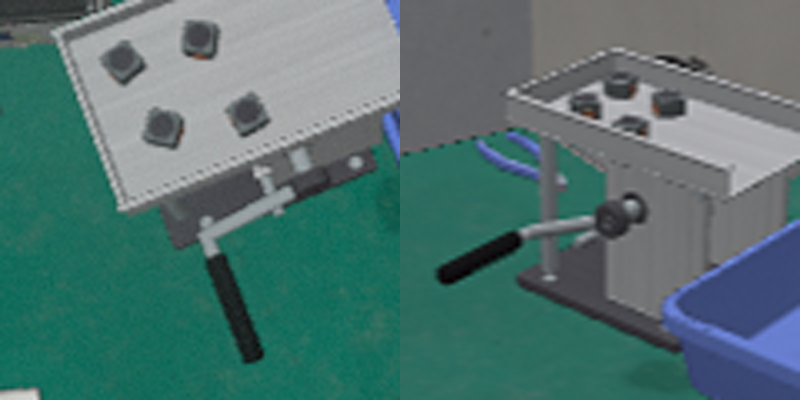

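The zoom confirms the handle, free end towards the robot, arm and shaft behind it. Two views give a handle 79 mm long at z≈0.062, and a stand yaw of about 17°. The grip is at about (0.481,0.130,0.062) and the axis at about (0.506,0.052,0.100). Next I move above the handle.

```bash
python3 -m jog '[{"fingers":0.0854,"slide":[0.02,-0.033,0],"dr":[0,0,3.3]},{"fingers":0.0854,"slide":[0.02,-0.033,0],"dr":[0,0,3.3]},{"fingers":0.0854,"slide":[0.02,-0.033,0],"dr":[0,0,3.3]},{"fingers":0.0854,"slide":[0.02,-0.033,0],"dr":[0,0,3.3]},{"fingers":0.0854,"slide":[0.02,-0.033,0],"dr":[0,0,3.3]}]'
python3 -m jog '[{"fingers":0.0854,"slide":[0.02,-0.033,0],"dr":[0,0,3.3]},{"fingers":0.0854,"slide":[0.02,-0.033,0],"dr":[0,0,3.3]},{"fingers":0.0854,"slide":[0.02,-0.033,0],"dr":[0,0,3.3]},{"fingers":0.0854,"slide":[0.02,-0.033,0],"dr":[0,0,3.3]},{"fingers":0.0854,"slide":[0.02,-0.033,0],"dr":[0,0,3.3]}]'
```

```text
time: 0.7
position: [0.2777, 0.4589, 0.2312]
ee_rot: [-0.023, 3.141, -0.0]
contact_force: [0.7, -0.4, -0.3]
finger_gap: 0.0852
finger_force: 0.0
time: 1.2
position: [0.3776, 0.294, 0.2314]
ee_rot: [-0.473, 3.105, 0.0]
contact_force: [0.8, -0.4, -0.0]
finger_gap: 0.0854
finger_force: 0.0
```

```bash
python3 -m jog '[{"fingers":0.0854,"slide":[0.019,-0.033,0],"dr":[0,0,0]},{"fingers":0.0854,"slide":[0.019,-0.033,0],"dr":[0,0,0]},{"fingers":0.0854,"slide":[0.019,-0.033,0],"dr":[0,0,0]},{"fingers":0.0854,"slide":[0.019,-0.033,0],"dr":[0,0,0]},{"fingers":0.0854,"slide":[0.019,-0.033,0],"dr":[0,0,0]}]'
python3 - <<'E'
from h import *
from station import cams,env
s=env.sense();W=cams.camera("wrist");cv2.imwrite("pics/w1.png",W["pixels"])
M=W["mount"];Rt=R.from_rotvec(s["ee_rot"]).as_matrix()
W["position"]=s["position"]+Rt@M[:3,3];W["orientation"]=R.from_matrix(Rt@M[:3,:3]).as_rotvec()
print(s["position"],s["ee_rot"],s["q"],Rt[:,1])
g=W["pixels"].max(2);m=(g<45).astype(np.uint8);n,l,st,ce=cv2.connectedComponentsWithStats(m)
for k in range(1,n):
    if st[k,4]>300:
        ys,xs=np.where(l==k);r=cv2.minAreaRect(np.c_[xs,ys].astype(np.float32));bx=cv2.boxPoints(r)
        print(st[k],r,onz(W,r[0],.062).round(4),[onz(W,p,.062).round(3)[:2] for p in bx])
print(proj(W,[.481,.130,.062]),proj(W,[.447,.1195,.062]))
E
```

```text
time: 1.7
position: [0.4726, 0.129, 0.2314]
ee_rot: [-0.47, 3.106, 0.0]
contact_force: [0.8, 0.6, 0.3]
finger_gap: 0.0854
finger_force: 0.0
[0.47255517 0.12900371 0.23139533] [-4.69706911e-01  3.10597363e+00  3.04237370e-04] [-0.50019211  0.19275883  0.18723376  1.99663422 -0.04385008  0.95560938
  1.57993333] [-2.95691570e-01  9.55283452e-01  1.46127603e-04]
[119   0  35  37 351] ((141.12445068359375, 21.61312484741211), (17.422225952148438, 46.61622619628906), 42.273685455322266) [ 0.3818 -0.0601  0.062 ] [array([ 0.397, -0.078]), array([ 0.361, -0.055]), array([ 0.367, -0.043]), array([ 0.403, -0.065])]
[411 276  40  53 712] ((429.809326171875, 305.19586181640625), (54.82869338989258, 28.328161239624023), 66.03751373291016) [0.5768 0.3006 0.062 ] [array([0.561, 0.265]), array([0.539, 0.287]), array([0.593, 0.338]), array([0.617, 0.315])]
[ 511  336  129   64 3654] ((575.0, 367.5), (63.0, 128.0), 90.0) [0.6065 0.5071 0.062 ] [array([0.588, 0.41 ]), array([0.543, 0.556]), array([0.627, 0.611]), array([0.675, 0.455])]
[ 280  342  195   58 2963] ((382.64483642578125, 388.0291442871094), (55.389915466308594, 199.57708740234375), 75.30804443359375) [0.7067 0.2917 0.062 ] [array([0.743, 0.166]), array([0.601, 0.366]), array([0.67 , 0.418]), array([0.826, 0.208])]
[184 371  62  29 773] ((216.1147003173828, 389.68487548828125), (24.776281356811523, 64.22956085205078), 70.70995330810547) [0.7714 0.0912 0.062 ] [array([0.783, 0.049]), array([0.727, 0.115]), array([0.76 , 0.133]), array([0.818, 0.066])]
[ 33 373  41  27 534] ((55.00000762939453, 390.5000305175781), (28.23088836669922, 36.10927200317383), 66.80140686035156) [ 0.8329 -0.1035  0.062 ] [array([ 0.831, -0.131]), array([ 0.796, -0.093]), array([ 0.834, -0.076]), array([ 0.871, -0.115])]
[312.81276498 186.01890399] [312.76524161 151.30087986]
```

View pics/w1.png

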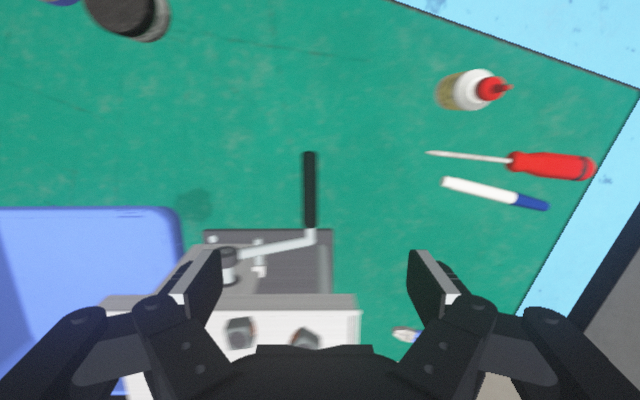

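The wrist view shows the handle from (308,151) to (311,228), centred between the fingers to within about 3 mm, with the lever arm behind it. Descending.

```bash
python3 -m jog '[{"fingers":0.0854,"slide":[0,-0.002,-0.045],"dr":[0,0,0]},{"fingers":0.0854,"slide":[0,0,-0.045],"dr":[0,0,0]},{"fingers":0.0854,"slide":[0,0,-0.043],"dr":[0,0,0]},{"fingers":0.0854,"slide":[0,0,-0.035],"dr":[0,0,0]},{"fingers":0.0854,"slide":[0,0,-0.02],"dr":[0,0,0]}]'
python3 -m jog '[{"fingers":0.0,"slide":[0,0,0],"dr":[0,0,0]},{"fingers":0.0,"slide":[0,0,0],"dr":[0,0,0]},{"fingers":0.0,"slide":[0,0,0],"dr":[0,0,0]},{"fingers":0.0,"slide":[0,0,0],"dr":[0,0,0]},{"fingers":0.0,"slide":[0,0,0],"dr":[0,0,0]}]'
python3 -m jog '[{"fingers":0.0,"slide":[0,0,0],"dr":[0,0,0]},{"fingers":0.0,"slide":[0,0,0],"dr":[0,0,0]},{"fingers":0.0,"slide":[0,0,0],"dr":[0,0,0]},{"fingers":0.0,"slide":[0,0,0],"dr":[0,0,0]},{"fingers":0.0,"slide":[0,0,0],"dr":[0,0,0]}]'
python3 - <<'E'
from h import *
from station import cams
cv2.imwrite("pics/s2.png",np.hstack([cv2.resize(cams.camera(n)["pixels"][a:a+120,b:b+120],(400,400)) for n,a,b in(("scene",110,240),("top",140,220))]))
E
```

```text
time: 2.25
position: [0.4703, 0.1281, 0.0405]
ee_rot: [0.469, -3.102, 0.001]
contact_force: [0.4, 0.7, 0.3]
finger_gap: 0.0858
finger_force: 0.0
time: 2.75
position: [0.4736, 0.1266, 0.0447]
ee_rot: [-0.468, 3.103, -0.003]
contact_force: [-1.4, 4.3, -0.6]
finger_gap: 0.0141
finger_force: 58.6
time: 3.25
position: [0.4736, 0.1268, 0.0447]
ee_rot: [-0.467, 3.104, -0.002]
contact_force: [0.4, -5.4, 5.3]
finger_gap: 0.014
finger_force: 58.4
```

View pics/s2.png

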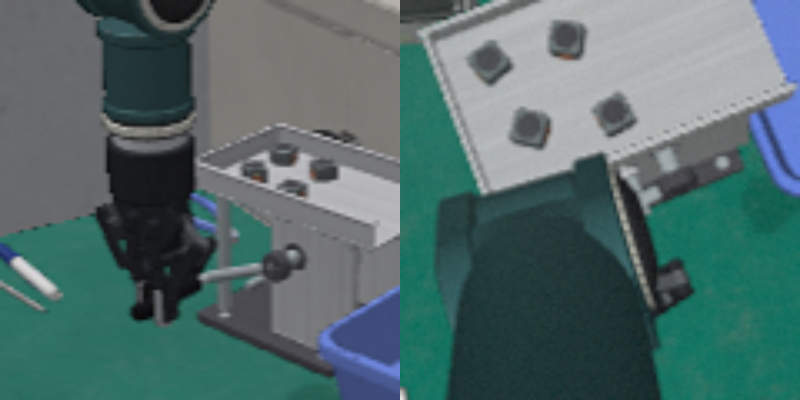

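Run:
```python
import numpy as np
p=np.radians(np.linspace(-25,90,21));y=.09*np.cos(p);z=.09*np.sin(p)
for i,(a,b) in enumerate(zip(np.diff(y),np.diff(z))): print(i,(np.array([-.301*a,.954*a,b])*1e3).round(1))
```

```text
0 [-1.   3.2  8.4]
1 [-0.8  2.4  8.7]
2 [-0.5  1.6  8.9]
3 [-0.2  0.7  9. ]
4 [ 0.  -0.1  9. ]
5 [ 0.3 -1.   9. ]
6 [ 0.6 -1.8  8.8]
7 [ 0.8 -2.7  8.6]
8 [ 1.1 -3.5  8.3]
9 [ 1.3 -4.3  7.8]
10 [ 1.6 -5.   7.4]
11 [ 1.8 -5.7  6.8]
12 [ 2.  -6.3  6.2]
13 [ 2.2 -6.8  5.5]
14 [ 2.3 -7.3  4.7]
15 [ 2.4 -7.7  3.9]
16 [ 2.6 -8.1  3.1]
17 [ 2.6 -8.3  2.2]
18 [ 2.7 -8.5  1.4]
19 [ 2.7 -8.6  0.5]
```

```bash
python3 -m jog '[{"fingers":0,"slide":[-0.001,0.0032,0.0084],"dr":[0,0,0]},{"fingers":0,"slide":[-0.0008,0.0024,0.0087],"dr":[0,0,0]},{"fingers":0,"slide":[-0.0005,0.0016,0.0089],"dr":[0,0,0]},{"fingers":0,"slide":[-0.0002,0.0007,0.009],"dr":[0,0,0]},{"fingers":0,"slide":[0,-0.0001,0.009],"dr":[0,0,0]}]'
python3 -m jog '[{"fingers":0,"slide":[0.0003,-0.001,0.009],"dr":[0,0,0]},{"fingers":0,"slide":[0.0006,-0.0018,0.0088],"dr":[0,0,0]},{"fingers":0,"slide":[0.0008,-0.0027,0.0086],"dr":[0,0,0]},{"fingers":0,"slide":[0.0011,-0.0035,0.0083],"dr":[0,0,0]},{"fingers":0,"slide":[0.0013,-0.0043,0.0078],"dr":[0,0,0]}]'
```

```text
time: 3.85
position: [0.471, 0.1346, 0.088]
ee_rot: [-0.467, 3.104, -0.002]
contact_force: [3.6, -3.2, -4.9]
finger_gap: 0.014
finger_force: 58.5
time: 4.35
position: [0.4741, 0.1249, 0.1308]
ee_rot: [-0.471, 3.104, 0.004]
contact_force: [3.2, 5.6, -7.2]
finger_gap: 0.0137
finger_force: 58.5
```

```bash
python3 -m jog '[{"fingers":0,"slide":[0.0016,-0.005,0.0074],"dr":[0,0,0]},{"fingers":0,"slide":[0.0018,-0.0057,0.0068],"dr":[0,0,0]},{"fingers":0,"slide":[0.002,-0.0063,0.0062],"dr":[0,0,0]},{"fingers":0,"slide":[0.0022,-0.0068,0.0055],"dr":[0,0,0]},{"fingers":0,"slide":[0.0023,-0.0073,0.0047],"dr":[0,0,0]}]'
python3 -m jog '[{"fingers":0,"slide":[0.0024,-0.0077,0.0039],"dr":[0,0,0]},{"fingers":0,"slide":[0.0026,-0.0081,0.0031],"dr":[0,0,0]},{"fingers":0,"slide":[0.0026,-0.0083,0.0022],"dr":[0,0,0]},{"fingers":0,"slide":[0.0027,-0.0085,0.0014],"dr":[0,0,0]},{"fingers":0,"slide":[0.0027,-0.0086,0.0005],"dr":[0,0,0]}]'
python3 -m jog '[{"fingers":0,"slide":[0,0,0],"dr":[0,0,0]},{"fingers":0,"slide":[0,0,0],"dr":[0,0,0]},{"fingers":0,"slide":[0,0,0],"dr":[0,0,0]},{"fingers":0,"slide":[0,0,0],"dr":[0,0,0]},{"fingers":0,"slide":[0,0,0],"dr":[0,0,0]}]'
python3 - <<'E'
from h import *
from station import cams
cv2.imwrite("pics/s3.png",np.hstack([cv2.resize(cams.camera(n)["pixels"][a:a+160,b:b+160],(400,400)) for n,a,b in(("scene",110,270),("top",70,280))]))
E
```

```text
time: 4.85
position: [0.4817, 0.1014, 0.1631]
ee_rot: [0.479, -3.104, -0.019]
contact_force: [-10.5, 25.2, 14.7]
finger_gap: 0.0136
finger_force: 58.5
time: 5.35
position: [0.4958, 0.056, 0.1772]
ee_rot: [-0.476, 3.105, 0.013]
contact_force: [-10.1, -1.5, 21.0]
finger_gap: 0.0136
finger_force: 67.4
time: 5.85
position: [0.497, 0.0519, 0.1769]
ee_rot: [-0.472, 3.103, 0.004]
contact_force: [-12.5, 0.4, 36.2]
finger_gap: 0.0135
finger_force: 69.2
```

View pics/s3.png

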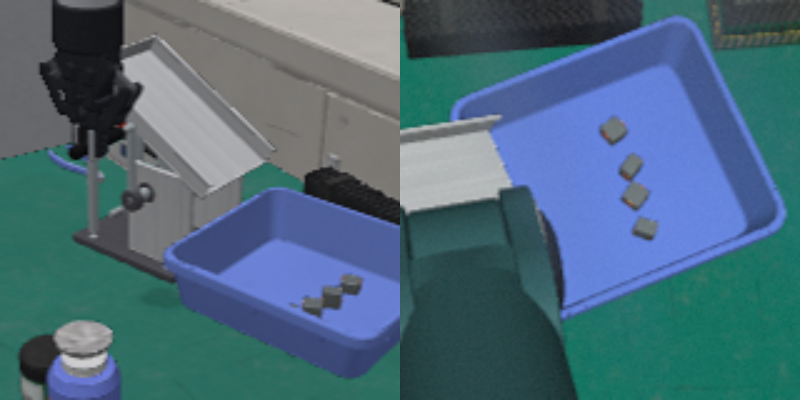

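All four inductors are in the bin. The tool is being pushed up with 36 N though, so I'll relieve that: raise slightly, then check the lever angle.

```bash
python3 -m jog '[{"fingers":0,"slide":[0,0,0.002],"dr":[0,0,0]},{"fingers":0,"slide":[0,0,0],"dr":[0,0,0]},{"fingers":0,"slide":[0,0,0],"dr":[0,0,0]},{"fingers":0,"slide":[0,0,0],"dr":[0,0,0]},{"fingers":0,"slide":[0,0,0],"dr":[0,0,0]}]'
python3 - <<'E'
from h import *
from station import cams,env
s=env.sense();print(s["position"],s["contact_force"],s["ft_torque"])
S=cams.camera("scene");
u=np.array([.954,.301,0]);v=np.array([-.301,.954,0])
A=np.array([.506,.052,.1]);im=S["pixels"].copy()
print("hub",proj(S,A+.052*u),"armtop at 2.0",proj(S,A+.05*u+[0,0,.09]),"at 1.8",proj(S,A+.05*u+.09*np.sin(.2)*v+[0,0,.088]))
cv2.imwrite("pics/s4.png",cv2.resize(im[140:210,285:365],(800,600),interpolation=2))
E
```

```text
time: 6.45
position: [0.4969, 0.0518, 0.1771]
ee_rot: [-0.472, 3.104, 0.003]
contact_force: [-5.6, 1.4, 20.9]
finger_gap: 0.0138
finger_force: 67.3
[0.49691303 0.05183452 0.17709452] [-5.61573071  1.37075796 20.85931239] [0.12093984 1.33007779 0.27112682]
hub [320.24882366 191.05099835] armtop at 2.0 [319.90491791 162.73937787] at 1.8 [315.13136786 161.78597586]
```

View pics/s4.png

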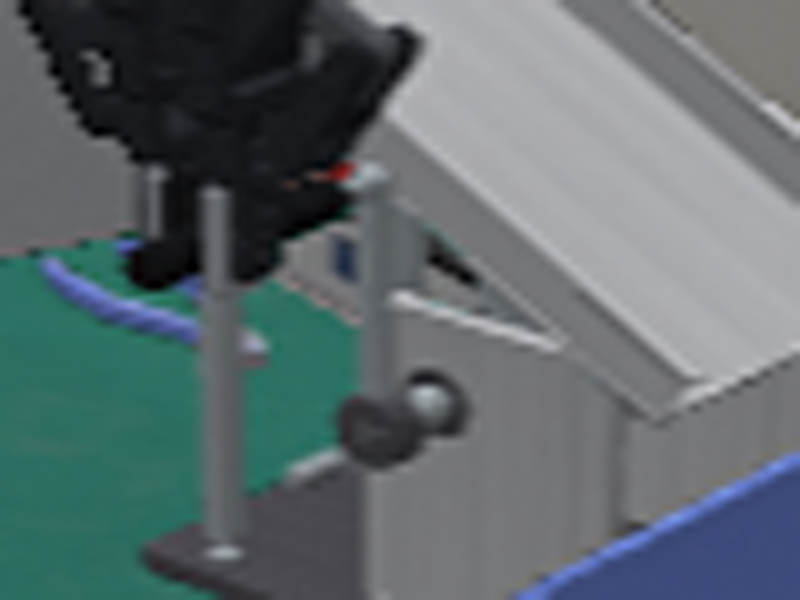

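The zoom shows the arm within a couple of degrees of vertical, from hub (380,425) to top (370,175). The tray is tipped and clear of the gripper. The measured lateral travel is 78.4 of 81.6 mm, so I nudge on about 2.5 mm and take off the remaining vertical load.

```bash
python3 -m jog '[{"fingers":0,"slide":[0.0004,-0.0012,0.001],"dr":[0,0,0]},{"fingers":0,"slide":[0.0004,-0.0012,0.001],"dr":[0,0,0]},{"fingers":0,"slide":[0,0,0.0005],"dr":[0,0,0]},{"fingers":0,"slide":[0,0,0],"dr":[0,0,0]},{"fingers":0,"slide":[0,0,0],"dr":[0,0,0]}]'
python3 -m jog '[{"fingers":0,"slide":[0,0,0],"dr":[0,0,0]},{"fingers":0,"slide":[0,0,0],"dr":[0,0,0]},{"fingers":0,"slide":[0,0,0],"dr":[0,0,0]},{"fingers":0,"slide":[0,0,0],"dr":[0,0,0]},{"fingers":0,"slide":[0,0,0],"dr":[0,0,0]}]'
python3 - <<'E'
from h import *
from station import cams,env
s=env.sense();print(s["position"],s["contact_force"],s["ft_torque"],s["joint_vel"].round(3))
S=cams.camera("scene");T=cams.camera("top")
g=S["pixels"][160:190,305:335].mean(2)
for r in range(2,26,3): print(160+r,g[r,12:26].astype(int))
cv2.imwrite("pics/s5.png",np.hstack([cv2.resize(S["pixels"],(480,300)),cv2.resize(T["pixels"][70:230,280:450],(319,300))]))
E
```

```text
time: 7.0
position: [0.4973, 0.0504, 0.1773]
ee_rot: [-0.473, 3.105, 0.004]
contact_force: [-1.3, 5.3, 6.3]
finger_gap: 0.0137
finger_force: 65.8
time: 7.5
position: [0.4973, 0.0504, 0.1773]
ee_rot: [-0.473, 3.105, 0.004]
contact_force: [-1.7, 5.5, 6.8]
finger_gap: 0.0136
finger_force: 65.8
[0.49730486 0.05039157 0.17732693] [-1.66712164  5.47531191  6.79455102] [1.1992936  0.32240809 0.26409955] [ 0.     0.001  0.     0.003  0.001 -0.    -0.   ]
162 [ 20  18  30  74  99  88  86 100 118 118 118 119 118 117]
165 [  6   2  25  74 104  99  93  96 101 110 126 117 118 119]
168 [114  83  54  79 103 102  94  98 102  95  81  50  79 117]
171 [112  82  47  71 104 102  94  97 100  93 104 103  37  22]
174 [102 111 118 113 100 101  92 144 190 142 106 110 119 120]
177 [ 83  83 109 125 101 101  94 100 115 116 117 114 114 144]
180 [ 85  86  83  92 103 101  94 101 116 117 117 116 116 115]
183 [ 85  86  84  91 102 102  95  95  96  76  53  64  95 119]
```

View pics/s5.png

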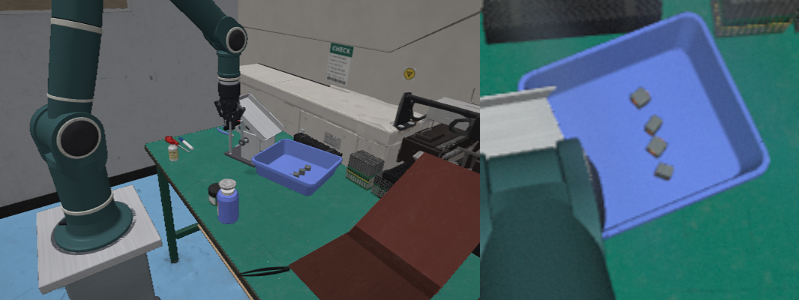

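The arm's pixel column stays constant from row 162 to 183, so the lever is upright. All four parts are in the bin, the bystanders haven't moved and the forces are low. Handing in.

```bash
python3 -c "
from station import env
print(env.finish_job())"
```

```text
the job is handed in; nothing more can be done
None
```

All four inductors are in the blue bin, and I handed the job in at about 7.6 s with the gripper holding the lever upright at the top (within about 0.02 rad); the bin, bottles and jar were left where they were.

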